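# Sort two honey jars, then raise and hold the telescoping price sign

### The job

Finish the honey display: stand each of the two loose jars upright in the cardboard tray that already holds a jar of its shape (squat with squat, slim with slim), leaving the jars already there, the egg pack and the tape roll where they are. Then raise the blank price sign: squeeze the grip on top of its telescoping pole so that the release button is pressed in, and pull straight up past the first stop to the second stop, where the pole is fully extended. Finish while still holding the grip there: do not let go, the sign sinks back if you do.

Things in the scene. Friction and masses are not known exactly. Their poses are not given: they have to be found in the camera images.
- jar_squat_centre (a point): Loose squat honey jar (amber glass, paper band, white lid), 60 mm diameter, 60 mm tall, about 0.22 kg, standing on the counter in front of the trays. The point is its centre, half-way up; z is its axis, up.
- jar_slim_centre (a point): Loose slim honey jar of the same glass and lid, 40 mm diameter, 100 mm tall, about 0.18 kg, standing on the counter in front of the trays. The point is its centre, half-way up; z is its axis, up.
- jar_squat: The same loose squat jar; origin at the centre of its underside.
- jar_slim: The same loose slim jar; origin at the centre of its underside.
- tray_squat: Low open cardboard tray, fixed to the counter, 120 mm (its x) by 200 mm (its y), walls 22 mm high and 4 mm thick, floor 4 mm thick. Origin at the centre of its underside. It is the one of two identical trays that holds a squat jar, at 50 mm along its +y; its -y half is empty.
- tray_slim: The identical cardboard tray that holds a slim jar, at 50 mm along its +y; its -y half is empty. Same sizes and origin. The two trays may change places.
- tray_squat_free (a point): Middle of the empty half of the squat-jar tray, on its inner floor (4 mm above the counter); axes as the tray.
- tray_slim_free (a point): Middle of the empty half of the slim-jar tray, on its inner floor (4 mm above the counter); axes as the tray.
- stock_squat_centre (a point): Centre of the squat jar already standing in its tray (60 mm diameter, 60 mm tall); leave it there.
- stock_slim_centre (a point): Centre of the slim jar already standing in its tray (40 mm diameter, 100 mm tall); leave it there.
- sign_grip: Black plastic grip block on top of the telescoping sign pole, 36 mm along its x, 30 mm along its y, 60 mm tall; origin at its centre, 148 mm above the counter when the pole is down; z is up, along the pole. It cannot turn. The button is in its +x face: close the fingers along the grip's x, one on the button and one on the opposite face. Grip and board weigh about 0.2 kg.
- button_face (a point): Centre of the outer face of the aluminium release button (18 mm wide, 34 mm tall), level with the grip's centre and 26 mm from it along the grip's +x: 8 mm proud of the grip, flush when fully in. Width over button and grip 44 mm, pressed 36 mm. Axes as the grip.
- sign_board (a point): Centre of the blank sign board (8 mm thick, 120 mm wide, 85 mm tall), fixed to the grip like a flag towards the grip's -y, from 40 to 160 mm out from the pole's axis; its upper edge is level with the grip's centre. Axes as the grip.
- release_button (a joint): Release button in the grip, m: 0 is out, 0.008 fully in. A spring pushes it out, about 2 N at first and 6 N fully in. Until it is pressed more than about 0.005 a latch keeps the pole down; keep it pressed while pulling.
- pole_upper (a joint): Travel of the thin upper tube (with the grip) out of the lower tube, m: 0 is down, 0.060 is its stop. It slides easily (about 4 N up, grip's weight included) and sinks back by itself when let go, so it comes out first: its end is the first stop, felt as a rise in the pull.
- pole_lower (a joint): Travel of the thicker lower tube out of the fixed outer tube, m: 0 is down, 0.060 is its stop. It is stiffer (about 10 N up) and comes out after the first stop; its end is the second stop, the grip then being 120 mm higher than at the start (268 mm above the counter).
- pole_base: Dark steel foot of the sign pole (90 mm diameter, screwed to the counter) with the fixed outer tube (28 mm diameter, with a 33 mm black collar, top 112 mm above the counter). Origin at the centre of its underside; axes as the grip.
- egg_pack: Pack of six brown eggs, 154 x 104 x 58 mm, standing loose beyond the pole; leave it. Origin at the centre of its underside.
- tape_roll: Roll of pale clear tape, 84 mm outer diameter, 45 mm tall, lying loose on the robot's side of the pole; leave it. Origin at the centre of its underside.

How it is judged:
On the way, in this order (a step that is already met when the one before it is completed fails the run):
1. both loose jars stand upright, let go, each in the tray of its kind, and the pole is still down (x of jar_squat_centre in the frame of tray_squat between -0.045 and 0.045 m and y of jar_squat_centre in the frame of tray_squat between -0.09 and 0.09 m and z of jar_squat_centre in the frame of tray_squat between 0.028 and 0.04 m and angle between each of jar_squat_centre, jar_slim_centre's own z axis and vertical below 0.12 rad and x of jar_slim_centre in the frame of tray_slim between -0.045 and 0.045 m and y of jar_slim_centre in the frame of tray_slim between -0.09 and 0.09 m and z of jar_slim_centre in the frame of tray_slim between 0.048 and 0.06 m and contact force between the fingers and jar_squat below 0.1 N and contact force between the fingers and jar_slim below 0.1 N and value of joint pole_upper below 0.015 m and value of joint pole_lower below 0.01 m), for 0.2 s.
2. the fingers squeeze the grip and the release button is pressed while the pole is still down (value of joint release_button above 0.005 m and contact force between the fingers and sign_grip above 1 N and value of joint pole_upper below 0.015 m and value of joint pole_lower below 0.01 m), for 0.1 s.
3. the pole is drawn past the first stop (value of joint pole_upper above 0.053 m and value of joint pole_lower above 0.01 m), for 0.05 s.
At the end, for the whole second after the job is handed in: Each loose jar stands upright (within 7 degrees) on the floor of the tray of its kind, let go; both tubes of the pole are out to within 7 mm of their stops (grip at least 254 mm above the counter) and at rest, and the fingers still hold the grip with more than 2 N (x of jar_squat_centre in the frame of tray_squat between -0.045 and 0.045 m and y of jar_squat_centre in the frame of tray_squat between -0.09 and 0.09 m and z of jar_squat_centre in the frame of tray_squat between 0.028 and 0.04 m and angle between each of jar_squat_centre, jar_slim_centre's own z axis and vertical below 0.12 rad and x of jar_slim_centre in the frame of tray_slim between -0.045 and 0.045 m and y of jar_slim_centre in the frame of tray_slim between -0.09 and 0.09 m and z of jar_slim_centre in the frame of tray_slim between 0.048 and 0.06 m and contact force between the fingers and jar_squat below 0.1 N and contact force between the fingers and jar_slim below 0.1 N and value of joint each of pole_upper, pole_lower above 0.053 m and contact force between the fingers and sign_grip above 2 N and velocity of joint each of pole_upper, pole_lower below 0.01 m/s and height (world z) of sign_grip above 0.254 m); the arm keeps its last pose, push and grip.
It fails at once if the stock squat is pushed away or tipped (distance of stock_squat_centre from where it was at the start of the episode above 0.03 m or angle between stock_squat_centre's own z axis and vertical above 0.35 rad).
It fails at once if the stock slim is pushed away or tipped (distance of stock_slim_centre from where it was at the start of the episode above 0.03 m or angle between stock_slim_centre's own z axis and vertical above 0.35 rad).
It fails at once if the egg pack is pushed away or tipped (distance of egg_pack from where it was at the start of the episode above 0.03 m or angle between egg_pack's own z axis and vertical above 0.35 rad).
It fails at once if the tape roll is pushed away or tipped (distance of tape_roll from where it was at the start of the episode above 0.03 m or angle between tape_roll's own z axis and vertical above 0.35 rad).
It also fails if it takes over 72 s, if anything falls off the work surface, if the arm or the gripper's body presses on something with over 40 N, if the wrist force passes 120 N, or if a joint passes its speed limit or range.

### The arm

A 6-joint arm with a two-finger parallel gripper is mounted at the origin on the work surface. World frame = base frame: x ahead of the robot, y to its left, z up, the work surface at z = 0. Lengths are in m, angles in rad, forces in N, time in s.
With the tool pointing down it reaches from about 0.3 to 0.85 m from the base axis. Payload 4.2 kg.
Tool frame: the origin (TCP) lies at the centre of the arm's flange, where the gripper is bolted on; the fingertips stand 191 mm ahead of it and the grasp point (between the pads) lies 172 mm ahead of it; z points along the fingers, x is the direction in which the jaws open and shut, and the axes are right-handed (so a half turn about z gives the same grasp; the last joint's range is limited). The gripper opens to 91 mm and grips with 3 to 60 N. Pads are 32 mm wide; open, the fingers measure 118 mm over their backs; the gripper's body (76 mm by 178 mm) begins 60 mm behind the grasp point.
Start: joints at [1.096, 0.32, 1.565, -0, 1.257, -0.02], TCP at [0.253, 0.517, 0.405] pointing down, gripper open.
Joint ranges: [-3.11, 3.11], [-0.84, 2.01], [0.21, 2.61], [-1.34, 4.49], [0.05, 2.63], [-2.56, 2.56]. Speed limits (rad/s): [2.57, 2.57, 3.14, 3.14, 3.14, 3.14].

### API

Orientations are given as a unit quaternion [w, x, y, z].
In Python, from rig import manip gives the robot as it stands. The module is installed in compiled form; this text tells all that it offers. Calls block until the motion is done:
- manip.goto(position, orientation): joint-space move of the TCP to a pose.
- manip.move_l(position, attitude=None, max_speed=0.15): straight line of the TCP; attitude=None keeps the orientation; max_speed is the mean speed in m/s.
- manip.goto_joints(angles): joint-space move.
- manip.release() and manip.close(grasp_force=None): open the fingers fully, or close them until they stop; grasp_force is the grip in N (None keeps the last).
- manip.dwell(seconds).
- manip.inverse_kinematics(position, orientation): joint angles nearest the present ones, or None.
- manip.get_obs(): the state.
- manip.snapshot(name): name is "side" or "top"; returns the picture (384x512x3 uint8, red, green, blue); there is no depth.
- manip.camera_info(name): a dict with "intrinsics" (3x3 intrinsics, pixels), "cam_to_world" (4x4, takes a point from camera to world coordinates). Camera axes: x right, y up, looking along -z (the intrinsics and any distortion apply to the point x, -y, -z); pixel columns grow to the right and rows downward; lengths in m; the calibration is good to about 2 mm. A picture is of the moment at which its call begins. camera_info takes no time and is no camera call.
A pose or a line that the arm cannot do raises manip.IKError and nothing moves.
- manip.sign_off(): hands the job in, once; it reports no verdict.
The state is a dict: "time_s": time; "joints": joint angles; "joint_velocities": joint speeds; "joint_torque": joint torques, N m; "ee_pos": TCP position; "tcp_rot": TCP orientation; "force": force on the tool from outside, world axes, zero at the start; "wrist_torque": the same for the moment, N m; "width": finger opening in m.
Only numpy, scipy, OpenCV 4.12 (cv2) and the standard library are available. Lean on these libraries where they do the work, as an engineer would, in place of code of your own. Each camera call takes 0.05 s, during which the arm holds its last target.

## Working session

There is one attempt and no reset: what is moved stays moved. The work goes in short steps, each a Python script; the robot and the scene stay as the last script left them, time stands still between calls to the robot, and variables do not carry over. Pictures are saved under pics/ and viewed, and the job is handed in when it is done.

```bash
mkdir -p pics
python3 - <<'E'
from rig import manip
import cv2
for n in("side","top"):
    im=manip.snapshot(n); cv2.imwrite(f"pics/{n}0.png",im[:,:,::-1]); print(n,manip.camera_info(n))
o=manip.get_obs(); print(o)
E
```

```text
side {'intrinsics': array([[441.3632649 ,   0.        , 255.16023366],
       [  0.        , 441.3632649 , 193.7483337 ],
       [  0.        ,   0.        ,   1.        ]]), 'cam_to_world': array([[ 0.9676381 ,  0.19324416, -0.16227506,  0.33662234],
       [-0.25218242,  0.71768212, -0.64910431, -0.79263697],
       [-0.0089737 ,  0.66902098,  0.74318934,  0.9788801 ],
       [ 0.        ,  0.        ,  0.        ,  1.        ]])}
top {'intrinsics': array([[489.42078964,   0.        , 247.64010661],
       [  0.        , 489.42078964, 191.33731426],
       [  0.        ,   0.        ,   1.        ]]), 'cam_to_world': array([[ 0.00321043,  0.99629934, -0.08589133,  0.45154584],
       [-0.999699  ,  0.00528677,  0.02395745, -0.02087118],
       [ 0.02432288,  0.08578857,  0.99601643,  1.29614486],
       [ 0.        ,  0.        ,  0.        ,  1.        ]])}
{'time_s': 0.1, 'joints': array([ 1.09597297e+00,  3.20197601e-01,  1.56554885e+00,  1.29979305e-05,
        1.25737469e+00, -2.00079459e-02]), 'joint_velocities': array([ 0.0003063 , -0.00132017, -0.00264544,  0.00087437, -0.00094869,
        0.00050125]), 'joint_torque': array([ 5.84162772e-04, -4.13330805e+01, -2.32509238e+01,  7.30306841e-02,
        4.21950035e-02, -4.32831166e-05]), 'ee_pos': array([0.25252756, 0.51641019, 0.40402474]), 'tcp_rot': array([ 3.86293766e-04,  8.48321656e-01,  5.29480673e-01, -6.59456232e-04]), 'force': array([ 0.83086315, -0.06940615, -0.76270245]), 'wrist_torque': array([-0.01966663,  0.00129265, -0.06349496]), 'width': 0.09099723916105978}
```

View pics/side0.png

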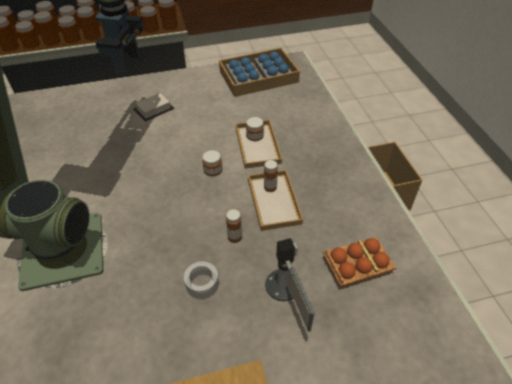

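View pics/top0.png

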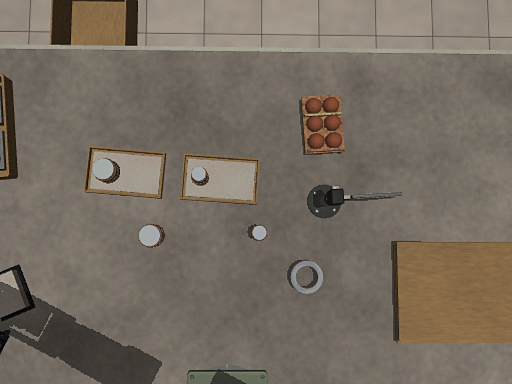

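The side view shows everything clear of the arm: loose squat jar at about (212,162), loose slim at (234,225), trays at (258,143) and (275,200), grip at (286,250). In the top view the squat lid is at (151,236), the slim lid at (259,233), the squat tray at (126,173), the slim tray at (220,180), the grip at (337,197) with its board running right, and the egg pack at (323,124). Next I'll zoom in for detail.

Run:
```python
import cv2,numpy as np
t=cv2.imread('pics/top0.png');s=cv2.imread('pics/side0.png')
cv2.imwrite('pics/t_sign.png',cv2.resize(t[165:235,290:410],None,fx=6,fy=6,interpolation=cv2.INTER_CUBIC))
cv2.imwrite('pics/t_jars.png',cv2.resize(t[140:255,75:275],None,fx=4,fy=4,interpolation=cv2.INTER_CUBIC))
cv2.imwrite('pics/s_sign.png',cv2.resize(s[230:335,255:330],None,fx=5,fy=5,interpolation=cv2.INTER_CUBIC))
```

```text
(no output)
```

View pics/t_sign.png

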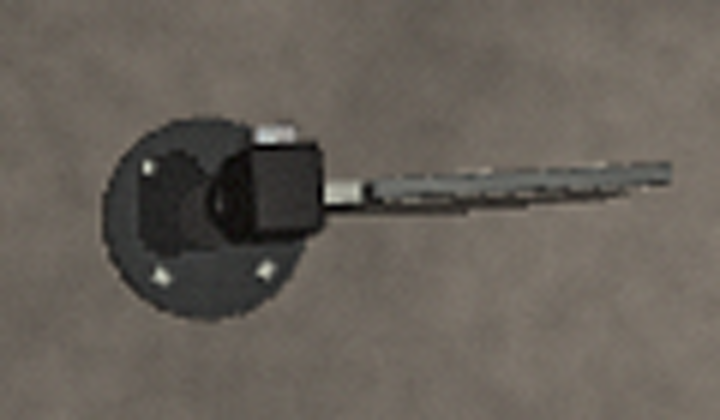

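View pics/t_jars.png

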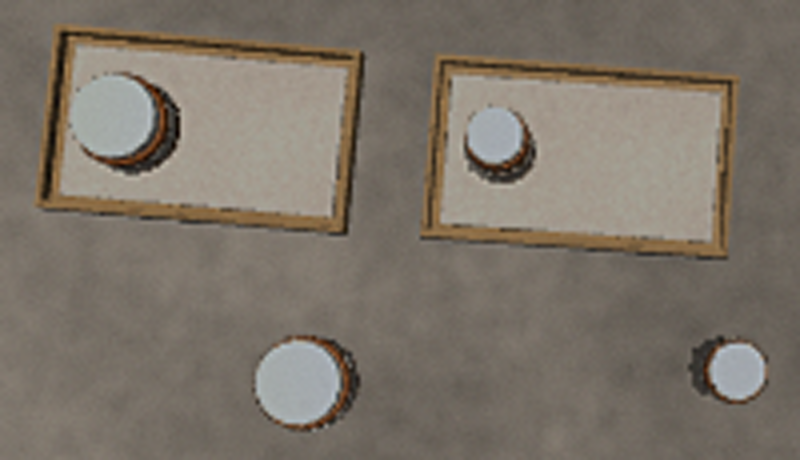

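View pics/s_sign.png

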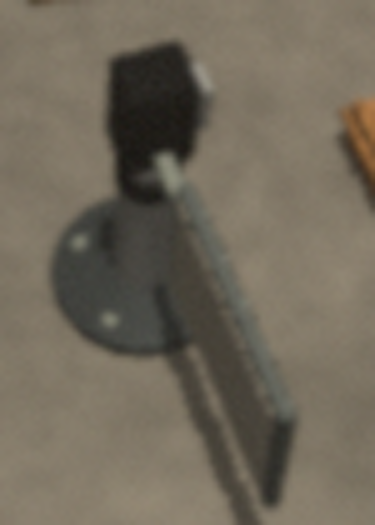

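The zoomed crops show the button (bright) on the grip's far side, world +x, at about (335,187) in the top view, with the board towards −y. Each tray's empty half is on its −y side. Now I'll measure these.

```bash
cat > h.py <<'E'
import numpy as np,cv2
from rig import manip
def ray(n,u,v):
    c=manip.camera_info(n);K=c['intrinsics'];T=c['cam_to_world']
    d=np.array([(u-K[0,2])/K[0,0],-(v-K[1,2])/K[1,1],-1.]);return T[:3,3],T[:3,:3]@d
def onz(n,u,v,z):
    o,d=ray(n,u,v);return o+d*(z-o[2])/d[2]
def proj(n,p):
    c=manip.camera_info(n);K=c['intrinsics'];T=c['cam_to_world']
    q=T[:3,:3].T@(np.array(p)-T[:3,3]);return np.array([K[0,2]+K[0,0]*q[0]/-q[2],K[1,2]+K[1,1]*q[1]/q[2]])
E
python3 - <<'E'
from h import *
np.set_printoptions(precision=4,suppress=True)
t=cv2.imread('pics/top0.png')
for n,f in(('top','pics/top0.png'),('side','pics/side0.png')):
    im=cv2.imread(f);hsv=cv2.cvtColor(im,cv2.COLOR_BGR2HSV)
    m=((hsv[...,2]>165)&(hsv[...,1]<(40 if n=='top' else 45))).astype(np.uint8)
    m=cv2.morphologyEx(m,cv2.MORPH_OPEN,np.ones((3,3),np.uint8))
    k,l,st,ce=cv2.connectedComponentsWithStats(m)
    print(n)
    for i in range(1,k):
        if 40<st[i,4]<3000 and 130<ce[i][1]<280 and 80<ce[i][0]<360:
            print(ce[i],st[i],onz(n,*ce[i],.06)[:2],onz(n,*ce[i],.10)[:2])
hsv=cv2.cvtColor(t,cv2.COLOR_BGR2HSV)
# tray floor+wall: warm pixels
for x0,x1 in((80,172),(174,265)):
    roi=hsv[142:210,x0:x1]
    m=((roi[...,1]>70)&(roi[...,2]>90)).astype(np.uint8)
    c=max(cv2.findContours(m,cv2.RETR_EXTERNAL,cv2.CHAIN_APPROX_NONE)[0],key=cv2.contourArea)
    r=cv2.minAreaRect(c);b=cv2.boxPoints(r)+[x0,142]
    P=np.array([onz('top',*p,.022)[:2] for p in b])
    print('tray',r,b.tolist(),P,P.mean(0),np.linalg.norm(np.diff(P,axis=0),axis=1))
# base disk & grip & button
roi=t[165:235,290:410];g=roi.max(2).astype(int)
print(g[30:34,0:24]);
m=(g<36).astype(np.uint8);c=max(cv2.findContours(m,cv2.RETR_EXTERNAL,cv2.CHAIN_APPROX_NONE)[0],key=cv2.contourArea)
print('dark',cv2.boundingRect(c))
cv2.imwrite('pics/d1.png',cv2.resize(np.clip(roi.astype(float)*3,0,255).astype(np.uint8),None,fx=6,fy=6,interpolation=cv2.INTER_NEAREST))
s=cv2.imread('pics/side0.png')[230:335,255:330]
cv2.imwrite('pics/d2.png',cv2.resize(np.clip(s.astype(float)*2,0,255).astype(np.uint8),None,fx=5,fy=5,interpolation=cv2.INTER_NEAREST))
E
```

```text
top
[102.511  168.3605] [ 93 159  20  20 319] [0.6145 0.3165] [0.6092 0.3056]
[198.0213 173.0638] [192 167  13  13 141] [0.604  0.0755] [0.5991 0.0724]
[148.8489 235.0967] [139 225  21  21 331] [0.4468 0.1965] [0.447  0.1895]
[259.0211 232.0845] [253 226  13  13 142] [ 0.4553 -0.0796] [ 0.4551 -0.0777]
side
[211.05   155.5062] [203 150  17  12 160] [0.4471 0.1963] [0.4423 0.1532]
[270.5556 164.0476] [266 161  10   7  63] [0.6116 0.1132] [0.5996 0.0738]
[232.8571 213.7714] [227 209  13  10 105] [ 0.461  -0.0447] [ 0.4555 -0.0772]
[208.6786 265.8571] [201 262  15  10  56] [ 0.3677 -0.1901] [ 0.3663 -0.2163]
tray ((43.72202682495117, 29.3912353515625), (77.9946517944336, 46.067508697509766), 4.8645148277282715) [[82.91191101074219, 191.0350570678711], [86.81842803955078, 145.13348197937012], [164.53214263916016, 151.7474136352539], [160.62562561035156, 197.64898681640625]] [[0.5599 0.3757]
 [0.6804 0.3694]
 [0.6644 0.1667]
 [0.5438 0.1747]] [0.6121 0.2716] [0.1206 0.2033 0.1209]
tray ((45.55329895019531, 36.253807067871094), (76.94680786132812, 45.88309860229492), 4.085616588592529) [[179.54315185546875, 198.39593887329102], [182.81218719482422, 152.62944316864014], [259.5634460449219, 158.11167526245117], [256.2944107055664, 203.87817001342773]] [[ 0.542   0.1256]
 [ 0.6624  0.1189]
 [ 0.6493 -0.0826]
 [ 0.5287 -0.0742]] [0.5956 0.0219] [0.1206 0.202  0.1209]
[[112 112 111 115 110 108 109 109 107 107 101 102 101 104 106 108 112 119
   43  51  57  60  60  36]
 [115 116 113 115 112 113 108 108 110 106 100 103  99 101 106 109 111 110
   47  52  55  58  62  38]
 [113 113 115 115 113 111 109 110 109 104 103 100  98  99 105 106 113  52
   45  56  59  57  59  38]
 [110 115 111 111 109 112 109 107 107 104 104 104 100 101 101 104 114  52
   52  59  59  59  62  37]]
dark (29, 24, 35, 17)
```

View pics/d1.png

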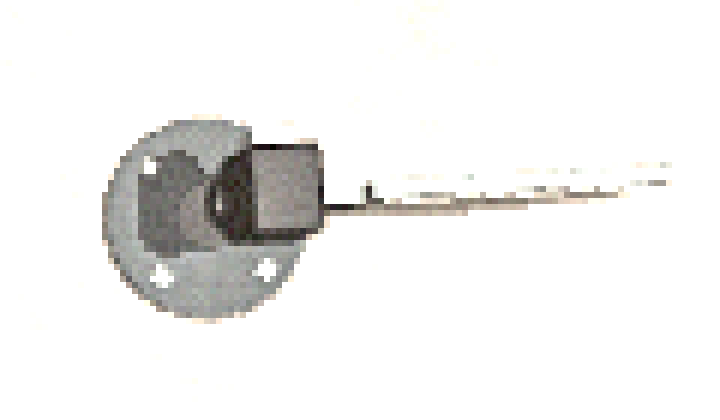

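View pics/d2.png

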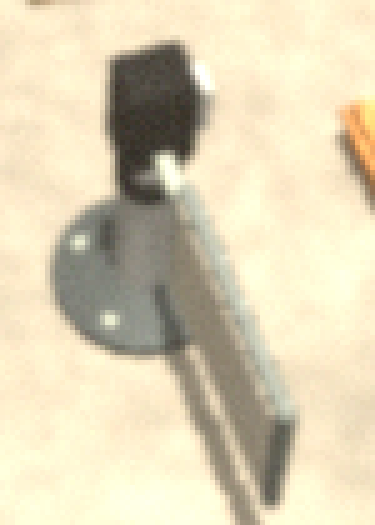

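Run:
```python
from h import *
np.set_printoptions(precision=4,suppress=True)
print('grip top',onz('top',290+287/6-.5,165+190/6-.5,.178)); print('face w',onz('top',290+320/6,165+190/6,.178)-onz('top',290+254/6,165+190/6,.178),onz('top',337,165+145/6,.178)-onz('top',337,165+235/6,.178))
print('base',onz('top',323.7,200.9,.006), 'diam',204/6*1.29/489)
print('button',onz('top',290+275/6-.5,165+133/6-.5,.160))
a=onz('top',290+368/6,165+190/6,.148);b=onz('top',290+670/6,165+174/6,.148);print('board',a,b,b-a,np.arctan2((b-a)[0],-(b-a)[1]))
# side view: top-face corners of grip (d2 px /5)
for p in((110,58),(180,42),(195,82),(117,92),(147,68)): print('side',p,onz('side',255+p[0]/5-.5,230+p[1]/5-.5,.178))
print('side base',onz('side',255+127/5-.5,230+275/5-.5,.004))
a=onz('side',255+180/5,230+190/5,.148);b=onz('side',255+290/5,230+413/5,.148);print('board side',a,b)
print('tape',onz('top',307,277,.045),'egg',onz('top',323,124,.05))
```

```text
grip top [ 0.5379 -0.2543  0.178 ]
face w [ 0.0001 -0.0254  0.    ] [ 0.0346 -0.0004  0.    ]
base [ 0.5384 -0.2538  0.006 ] diam 0.08969325153374233
button [ 0.5616 -0.2537  0.16  ]
board [ 0.5392 -0.2939  0.148 ] [ 0.5462 -0.414   0.148 ] [ 0.0069 -0.1202  0.    ] 0.057770818935977866
side (110, 58) [ 0.5216 -0.2427  0.178 ]
side (180, 42) [ 0.5543 -0.2424  0.178 ]
side (195, 82) [ 0.5541 -0.2648  0.178 ]
side (117, 92) [ 0.5194 -0.2611  0.178 ]
side (147, 68) [ 0.5359 -0.2521  0.178 ]
side base [ 0.5322 -0.2535  0.004 ]
board side [ 0.5387 -0.2999  0.148 ] [ 0.5497 -0.4127  0.148 ]
tape [ 0.3422 -0.2022  0.045 ] egg [ 0.7356 -0.246   0.05  ]
```

Both views agree within about 3 mm: jars at (0.447,0.196) and (0.455,−0.077), and the pole at (0.538,−0.254) with yaw about +0.06. I'll pick the squat jar first.

```bash
cat >> h.py <<'E'
def q(th): return [0,np.cos(th/2),np.sin(th/2),0]
def st(s=''):
    o=manip.get_obs();print(s,'t%.2f'%o['time_s'],'tcp',np.round(o['ee_pos'],4),'F',np.round(o['force'],1),'w%.4f'%o['width'])
L=.172
E
python3 - <<'E'
from h import *
for p in((.447,.1965,.046),(.608,.2218,.051),(.455,-.0775,.068),(.592,-.028,.073),(.538,-.2535,.148),(.538,-.2535,.275)):
    j=manip.inverse_kinematics([p[0],p[1],p[2]+L],q(-.065)); print(p,None if j is None else np.round(j,2))
Q=q(-.065)
manip.goto([.447,.1965,.17+L],Q); st('above')
manip.move_l([.447,.1965,.046+L],Q,.15); st('down')
manip.close(20); st('closed')
manip.move_l([.447,.1965,.13+L],Q,.15); st('lift')
im=manip.snapshot('side'); cv2.imwrite('pics/a1.png',im[90:290,130:350,::-1].repeat(3,0).repeat(3,1))
E
```

```text
(0.447, 0.1965, 0.046) [ 0.39  0.39  2.01 -0.    0.74  0.46]
(0.608, 0.2218, 0.051) [ 0.33  0.58  1.62 -0.    0.94  0.4 ]
(0.455, -0.0775, 0.068) [-0.19  0.32  2.05 -0.    0.77 -0.13]
(0.592, -0.028, 0.073) [-0.07  0.49  1.74 -0.    0.92 -0.  ]
(0.538, -0.2535, 0.148) [-0.46  0.41  1.64 -0.    1.08 -0.39]
(0.538, -0.2535, 0.275) [-0.46  0.33  1.44 -0.    1.37 -0.39]
above t1.52 tcp [0.447  0.1972 0.3422] F [-0.1 -0.3 -0.8] w0.0915
down t2.49 tcp [0.4473 0.1969 0.2186] F [0.1 0.1 0.1] w0.0915
closed t3.08 tcp [0.4471 0.1965 0.2183] F [-0.1 -0.7  1.7] w0.0593
lift t3.79 tcp [0.4465 0.1963 0.3011] F [ 0.6 -0.1 -1.4] w0.0598
```

View pics/a1.png

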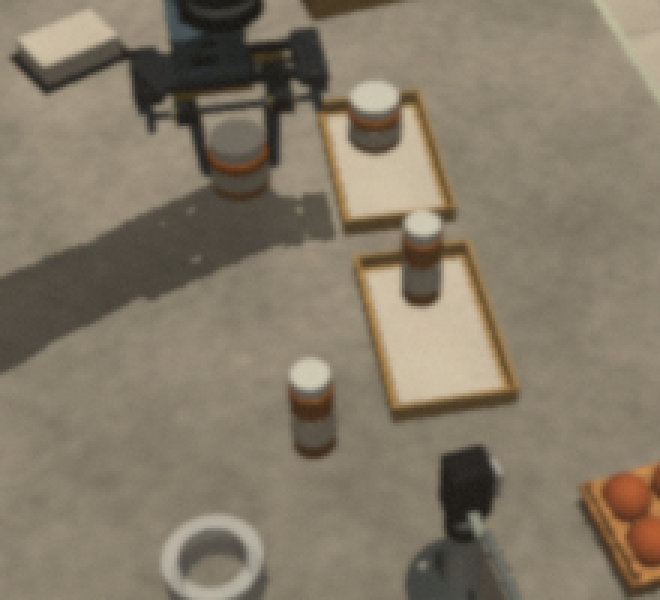

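The picture shows the squat jar upright between the fingers at about (238,160), and the width of 59.8 mm matches its diameter. Now I'll place it.

Run:
```python
from h import *
Q=q(-.065)
manip.move_l([.607,.219,.13+L],Q,.2); st('over')
manip.move_l([.607,.219,.0515+L],Q,.1); st('down')
manip.release(); st('rel')
manip.move_l([.607,.219,.17+L],Q,.12); st('up')
manip.goto([.455,-.0775,.2+L],Q); st('above slim')
for n in('side','top'):
  cv2.imwrite(f'pics/b_{n}.png',manip.snapshot(n)[:,:,::-1])
a=cv2.imread('pics/b_side.png')[90:250,200:310];cv2.imwrite('pics/b1.png',cv2.resize(a,None,fx=3.5,fy=3.5))
```

```text
over t4.80 tcp [0.6063 0.2188 0.3012] F [-1.2 -0.  -1.4] w0.0595
down t5.73 tcp [0.6072 0.2191 0.224 ] F [ 0.1 -0.2 -1.1] w0.0596
rel t6.39 tcp [0.607  0.219  0.2235] F [-0.3 -0.1  0.1] w0.0915
up t7.53 tcp [0.6068 0.2189 0.341 ] F [ 0.2 -0.1 -0.2] w0.0911
above slim t8.80 tcp [ 0.4557 -0.0771  0.372 ] F [-0.2 -0.3  0.2] w0.0911
```

View pics/b1.png

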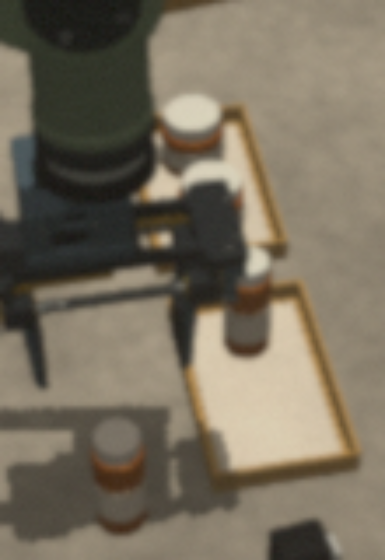

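View pics/b_top.png

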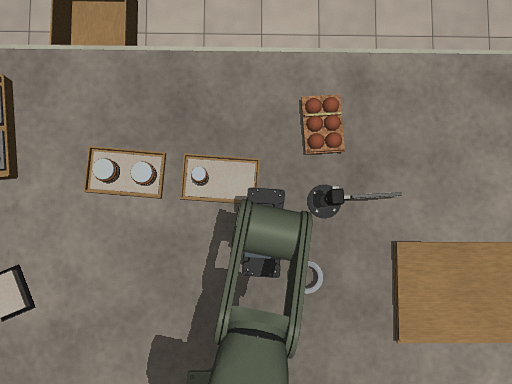

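The top view shows the squat jar upright in its tray at (144,173), next to the stock jar at (103,170). The slim jar is still standing under the fingers.

Run:
```python
from h import *
Q=q(-.065)
manip.move_l([.455,-.0775,.068+L],Q,.15); st('down')
manip.close(20); st('closed')
manip.move_l([.455,-.0775,.15+L],Q,.15); st('lift')
if .036<manip.get_obs()['width']<.044:
    manip.move_l([.591,-.03,.15+L],Q,.2); st('over')
    manip.move_l([.591,-.03,.0735+L],Q,.1); st('down')
    manip.release(); st('rel')
    manip.move_l([.591,-.03,.22+L],Q,.12); st('up')
    manip.goto([.53,-.2535,.30+L],q(.06)); st('above sign')
for n in('side','top'):
  cv2.imwrite(f'pics/c_{n}.png',manip.snapshot(n)[:,:,::-1])
a=cv2.imread('pics/c_side.png')[90:340,190:340];cv2.imwrite('pics/c1.png',cv2.resize(a,None,fx=2.4,fy=2.4))
```

```text
down t9.93 tcp [ 0.4554 -0.0775  0.2405] F [-0.8 -0.4 -0.9] w0.0913
closed t10.77 tcp [ 0.4551 -0.0775  0.24  ] F [ 1.5  0.4 -0.4] w0.0395
lift t11.47 tcp [ 0.4545 -0.0774  0.3212] F [ 0.3 -0.3 -3.5] w0.0397
over t12.33 tcp [ 0.5902 -0.0301  0.3211] F [-0.1 -0.8 -2.3] w0.0400
down t13.25 tcp [ 0.5913 -0.0301  0.2462] F [-0.5 -0.6 -2.7] w0.0396
rel t14.15 tcp [ 0.591  -0.03    0.2455] F [-0.6 -0.5 -0.4] w0.0913
up t15.53 tcp [ 0.5908 -0.03    0.3911] F [-0.9 -0.1 -0.5] w0.0916
above sign t16.49 tcp [ 0.5302 -0.2529  0.4712] F [-1.3 -0.3 -0. ] w0.0915
```

View pics/c1.png

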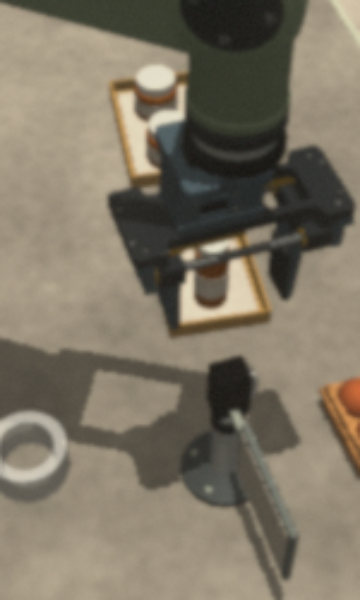

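View pics/c_top.png

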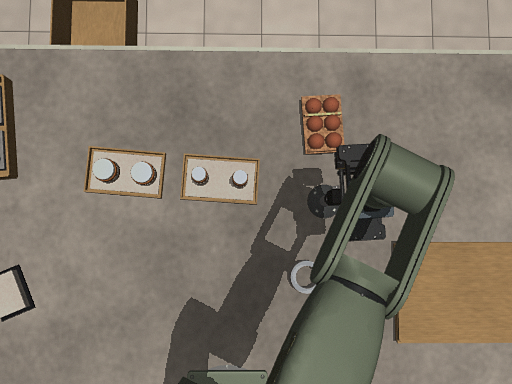

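The top view shows both jars upright in the right trays, the slim at (240,178) and the squat at (144,173), with the sign untouched. Next I'll squeeze the grip.

Run:
```python
from h import *
Q=q(.06)
manip.move_l([.537,-.2535,.24+L],Q,.15)
manip.move_l([.537,-.2535,.148+L],Q,.1); st('down')
manip.close(40); st('closed')
manip.dwell(.4); st('hold')
cv2.imwrite('pics/d_side.png',cv2.resize(manip.snapshot('side')[170:340,220:340,::-1],None,fx=3.5,fy=3.5))
```

```text
down t18.21 tcp [ 0.5372 -0.2536  0.3208] F [-0.1 -0.6  0. ] w0.0913
closed t19.09 tcp [ 0.538  -0.2534  0.3202] F [ 5.8  1.2 -2.3] w0.0363
hold t19.49 tcp [ 0.538  -0.2534  0.3202] F [ 6.   1.5 -3. ] w0.0360
```

View pics/d_side.png

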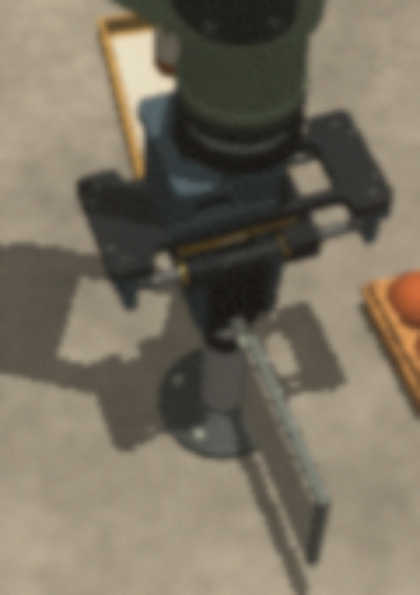

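The picture shows the grip between the pads at about (230,290), and the width of 36.0 mm means the button is fully in. I'll pull up in stages and watch the force.

Run:
```python
from h import *
Q=q(.06)
for dz in(.02,.04,.055,.07,.085,.1,.112,.119):
    manip.move_l([.538,-.2534,.1485+dz+L],Q,.05); st('%.3f'%dz)
manip.dwell(.3); st('end')
cv2.imwrite('pics/e_side.png',cv2.resize(manip.snapshot('side')[150:340,220:340,::-1],None,fx=3,fy=3))
```

```text
0.020 t20.10 tcp [ 0.5383 -0.2534  0.3406] F [ 5.1  1.  -1.3] w0.0356
0.040 t20.65 tcp [ 0.5383 -0.2534  0.3605] F [ 5.8  1.1 -2.1] w0.0357
0.055 t21.10 tcp [ 0.5383 -0.2534  0.3753] F [ 6.3  0.2 -1.9] w0.0357
0.070 t21.55 tcp [ 0.5384 -0.2535  0.3899] F [ 5.6  0.3 -1.8] w0.0355
0.085 t22.00 tcp [ 0.5384 -0.2535  0.4046] F [ 6.   0.4 -3.5] w0.0362
0.100 t22.45 tcp [ 0.5384 -0.2535  0.4196] F [ 6.4 -1.2 -3.7] w0.0358
0.112 t22.84 tcp [ 0.5385 -0.2535  0.4315] F [ 6.9 -0.1 -3.7] w0.0358
0.119 t23.13 tcp [ 0.5385 -0.2535  0.4383] F [ 5.1 -0.4 -4. ] w0.0358
end t23.43 tcp [ 0.5385 -0.2535  0.4383] F [ 6.1  0.3 -4.3] w0.0355
```

View pics/e_side.png

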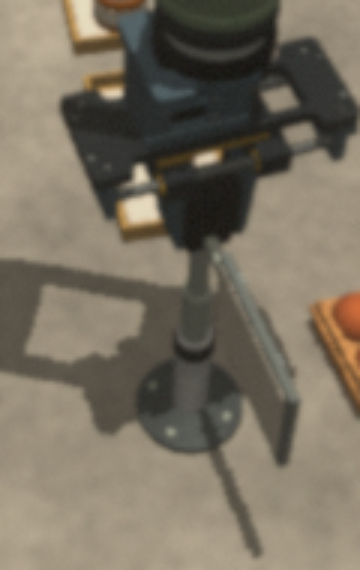

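The picture shows both tubes out, with the lower tube's end at about (196,295) and the board raised. The pull force is lower than I expected, so I'll check the board height and then pull on gently to feel the stop.

Run:
```python
from h import *
Q=q(.06)
print('board outer top corner before/after, model z:',[ (z,np.round(proj('side',(.5476,-.4135,z)),1)) for z in (.148,.24,.254,.268)])
for dz in(.122,.125,.128,.131,.134):
    manip.move_l([.5385,-.2535,.1485+dz+L],Q,.03); manip.dwell(.15); st('%.3f'%dz)
    if manip.get_obs()['force'][2]<-16: break
im=manip.snapshot('side');cv2.imwrite('pics/f_side.png',cv2.resize(im[200:310,260:340,::-1],None,fx=5,fy=5,interpolation=cv2.INTER_CUBIC))
cv2.imwrite('pics/f_top.png',manip.snapshot('top')[:,:,::-1])
st()
```

```text
board outer top corner before/after, model z: [(0.148, array([312.2, 313.2])), (0.24, array([316.4, 290.3])), (0.254, array([317.2, 286.5])), (0.268, array([317.9, 282.6]))]
0.122 t23.88 tcp [ 0.5389 -0.2537  0.4403] F [ 6.  -0.1 -7.7] w0.0357
0.125 t24.28 tcp [ 0.5394 -0.2538  0.4404] F [  8.9  -2.1 -18.9] w0.0358
 t24.38 tcp [ 0.5394 -0.2538  0.4404] F [  9.3  -1.6 -19. ] w0.0359
```

View pics/f_side.png

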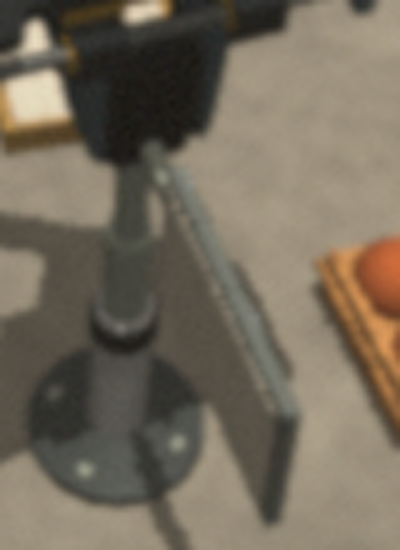

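View pics/f_top.png

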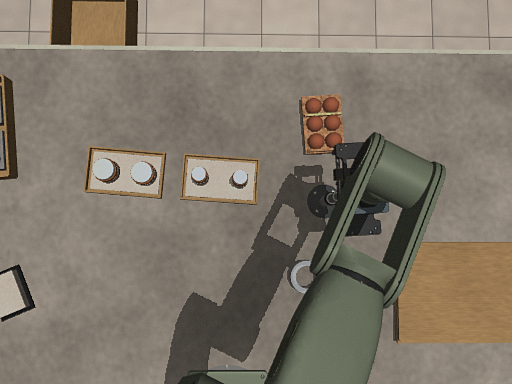

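The stop came at TCP rise 0.120 m, where the pull went from about 4 N to 19 N and the TCP stopped rising. The board corner at (318,282) matches a grip height of 0.268 m. The top view shows the jars, eggs and tape unmoved.

Run:
```python
from h import *
manip.dwell(1.0); st()
manip.sign_off()
```

```text
t25.38 tcp [ 0.5394 -0.2538  0.4404] F [  8.2  -1.1 -18.7] w0.0360
the job is handed in; nothing more can be done
```

I stood both loose jars in the trays of their kind. Then I squeezed the sign grip at 40 N and pulled the pole up to its second stop. I handed the job in at about 25 s, still holding the grip.

**What the last checks showed:**
- **Jars:** The pictures show both jars upright and let go in the right trays. The stock jars, egg pack and tape roll look unmoved, though part of the tape roll was hidden by the arm.
- **Button:** The finger opening was 36.0 mm, which means the button is fully in.
- **Pole:** The arm stopped rising 120 mm above its grasp height, and the pull there rose from about 4 N to 19 N. The side view puts the board corner at about 0.268 m, so both tubes are out. The hold stayed steady over a further 1 s wait.

**What disagreed:**
- **Pull force:** The measured pull during the travel was only about 2–4 N, below the stated 4–10 N. The first stop therefore showed only as a small rise. The height, the picture and the hard second stop all agree on full extension.
- **Side force:** About 6–9 N sideways remained on the tool, from a grip offset of about 1 mm.

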